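Wind a flask press open and draw the flask out

TASK

Release the flask in the bench press: turn the black handwheel anticlockwise (seen from above), letting your hand rise with the screw so that it neither pushes down nor pulls up on it, until the screw is fully up against its top stop, then stop there without forcing it. Then pull the flask by its bar handle straight out along the press bed until it meets the low lip at the front, gently, and let go; leave the other things on the counter alone.

Things in the scene. Friction and masses are not known exactly. Their poses are not given: they have to be found in the camera images.
- press: Grey bench screw press, fixed. Origin: on the counter under the vertical screw axis. Base plate (bed) 12 mm thick, 150 mm wide, from x = +65 to -158 mm; -x is the open front, roughly towards the robot. Columns at y = +-62 mm carry a crosshead (36 mm in x, 150 mm in y, top 150 mm above the counter, nuts and bush to 160 mm). Guide strips on the bed: inner faces y = +-36 mm, 6 mm high.
- lip (a point): Middle of the inner face of the low steel lip (8 mm high, 84 mm wide) across the front of the bed, on the bed's surface, 150 mm to -x of the screw axis. The drawn-out flask's front face rests against it; the flask's handle passes over it.
- wheel_center (a point): Centre of the black handwheel on the screw: a horizontal round disc, 60 mm in diameter, 20 mm thick, with a steel hub cap (22 mm wide, 6 mm high) on top. Starts 188 to 196 mm above the counter. May be gripped across its round rim at any yaw. It turns with the wheel about the press's z axis.
- screw_top (a point): Point on the screw's axis, at the wheel's centre when the wheel is left alone; turns and rises with the screw: anticlockwise from above 24 mm up per turn (3.8 mm per rad). From the start 2.0 to 3.0 rad bring it to its hard top stop, a different amount each time, found by feel: it runs against 0.25 N m of friction and stays where left; at the stop the moment climbs.
- wheel: The same handwheel (same origin as wheel_center). It sits on the screw by a rubber-bushed hub: 6 N m twist it by 1 rad against the screw, 4 N move it by 1 mm along the axis, and it springs back. So past the stop the moment rises by 0.3 N m each 0.05 rad; more than 1 N m is forcing it. A hand that does not rise with the screw pushes on the hub; more than 3 mm (12 N) up or down harms it.
- bell (a point): Centre of the rim of the steel bell (42 mm outside, 32 mm inside) on the screw's lower end. It covers the boss on the flask until the screw is wound up, so the flask cannot be drawn before; fully up, its rim clears the boss by 4 mm.
- flask: Loose aluminium flask, a box 90 (x) x 66 (y) x 44 mm, 0.5 to 0.8 kg, a boss (22 mm wide, 14 mm high) on top, a bar handle at its -x end. Origin: centre of its underside. It starts on the bed under the screw, square to the press, and slides between the guide strips with 3 mm play on each side; about 105 mm to -x brings it to the lip.
- flask_grip (a point): Grip point on the flask's handle: a steel bar 14 mm wide (y) and 14 mm high along the flask's x axis; the point is at its mid height, 29 mm above the bed (41 mm above the counter), 110 mm to -x of the flask's centre. The bar begins at the flask's front face 65 mm to +x of it and ends 26 mm to -x of it.
- bowl: Bystander: dark rubber mixing bowl, 100 mm wide, 55 mm high, beside the press. Origin under its centre.
- jar: Bystander: closed white jar, 60 mm wide, 80 mm high, on the other side of the press. Origin under its centre.
- spatula: Bystander: spatula lying on the counter, 190 mm long along its x.
There are look-alikes about, which are no part of the job. Of the things shaped like the flask, the aluminium one is meant.

How it is judged (in metres and radians):
On the way, in this order (a step that is already met when the one before it is completed fails the run):
1. the screw is wound fully up against its top stop (z of screw_top in the frame of press above 0.20096 m), for 0.2 s.
2. the flask has been drawn out along the bed to the front lip (x of flask_grip in the frame of press below -0.207 m and z of flask_grip in the frame of press below 0.046 m), for 0.2 s.
At the end, for the whole second after the job is handed in: The screw is fully up (screw within 0.5 mm, 0.13 rad of turn, of its top stop), the flask lies flat and square (within 0.12 rad) on the bed between the guide strips, its front within 8 mm of the front lip, and everything is released and at rest (all of step 2 and z of screw_top in the frame of press above 0.20096 m and x of flask_grip in the frame of press above -0.222 m and z of flask_grip in the frame of press above 0.036 m and angle between flask_grip's own z axis and vertical below 0.08 rad and angle between the x axis of flask_grip and the x axis of press, either way round below 0.12 rad); the robot touches nothing.
It fails at once if the screw is forced: the wheel is twisted on its rubber hub by more than 0.17 rad (1 N m) (angle between the x axis of wheel_center and the x axis of screw_top, either way round above 0.17 rad).
It fails at once if the hand pushes down or pulls up on the handwheel with more than about 12 N (it is moved by more than 3 mm along the screw) (z of wheel_center in the frame of screw_top above 0.003 m or z of wheel_center in the frame of screw_top below -0.003 m).
It fails at once if the flask is wrenched against the bell or slammed into the lip (more than 35 N between flask and press) (contact force between flask and press above 35 N).
It fails at once if the flask is lifted off the bed or tipped (z of flask_grip in the frame of press above 0.056 m or angle between flask_grip's own z axis and vertical above 0.2 rad).
It fails at once if a bystander is shifted by more than 20 mm (distance of any of bowl, jar, spatula from where it was at the start of the episode above 0.02 m).
It also fails if it takes over 67 s, if anything falls off the work surface, if the arm or the gripper's body presses on something with over 40 N, if the wrist force passes 120 N, or if a joint passes its speed limit or range.

ROBOT

A 6-joint arm with a two-finger parallel gripper is mounted at the origin on the work surface. World frame = base frame: x ahead of the robot, y to its left, z up, the work surface at z = 0. Lengths are in m, angles in degrees, forces in N, time in s.
With the tool pointing down it reaches from about 0.275 to 1 m from the base axis. Payload 8.4 kg.
Tool frame: the origin (TCP) lies at the very end of the fingers, on their centre line; the grasp point (between the pads) lies 19 mm behind it; z points along the fingers, y is the direction in which the jaws open and shut (so a half turn about z gives the same grasp; the last joint's range is limited). The gripper opens to 85 mm and grips with 20 to 120 N. Pads are 22 mm wide; open, the fingers measure 114 mm over their backs; the gripper's body (76 mm by 85 mm) begins 54 mm behind the grasp point. The pads swing forward as they close: fully open they stand 13 mm farther back than shut.
Start: joints at [63.117, 20.225, 93.587, -0, 66.188, -0.138], TCP at [0.281, 0.558, 0.231] pointing down, gripper open.
Joint ranges: [-150.9, 150.9], [-52.94, 120.26], [3.33, 152.33], [-74.26, 254.26], [0, 154.13], [-172.89, 172.89]. Speed limits (degrees/s): [127.2, 127.2, 159.86, 180, 180, 180].

INTERFACE

Orientations are given as a 3x3 rotation matrix whose columns are the frame's x, y, z axes.
In Python, from plant import status, viewer, bot gives the robot as it stands. The module is installed in compiled form; this text tells all that it offers.
- The arm moves only by the tool jog_arm, never from a script. Its arguments are lists of equal length, an entry for each row: "slide": the shift along the world's x, y, z in m, a list of three; "yaw": the turn about the world's z in rad. In form: {"slide": [[x, y, z], ...], "yaw": [yaw, ...]}. A call has 1 to 5 rows; each row is the pose to reach, as a shift and turn from the pose commanded when the call began; what a row does not reach only later rows make up. A row lasts 1/10 s, in which the tool goes at most 50 mm and 8.59 degrees, less where a joint would pass 70% of its speed; a pose out of reach is approached as far as the arm can. A call with a gripper value outside its range is refused whole. "fingers" is the gripper command: -1 is fully open, 1 is shut, values between are in proportion, set as the call begins (left out, the last holds). The fingers move at their own pace and stop on an object; the grip force is fixed at half the most. Time passes only in rows, so rows that repeat a pose let the fingers close. It gives the time, the measured TCP pose, the force and the opening at its end, in the units of the state.
- status.get_obs(): the state, without advancing time (a new reading comes with each control period).
- viewer.capture(name): name is "scene" or "top" or "wrist"; returns the picture (384x512x3 uint8, red, green, blue); there is no depth.
- viewer.get_calibration(name): a dict with "camera_matrix" (3x3 intrinsics, pixels), "extrinsics" (4x4, takes a point from camera to world coordinates). Camera axes: x right, y up, looking along -z (the intrinsics and any distortion apply to the point x, -y, -z); pixel columns grow to the right and rows downward; lengths in m; the calibration is good to about 2 mm. A picture is of the moment at which its call begins: read the wrist's pose just before it. get_calibration takes no time and is no camera call; for the wrist camera it gives the pose at the moment of the call.
- bot.sign_off(): hands the job in, once; it reports no verdict.
Trained networks look in the newest picture that a camera, given by its name, has taken for a name from the list of things; names that differ only in an ending like _2 or _b are one class to them, and where a whole thing is asked for, a point or a joint stands for the part that bears it (a point fixed in the world has none). Each returns a list of dicts, best first, with "confidence" (0 to 1); they miss things now and then, are a little off and sometimes report something else, mostly with a low value. They report only what shows in the picture. A call takes as long as a camera call. They do not tell look-alikes from the thing itself.
- viewer.find_in(name, camera): "position" ([x, y, z] in m, in world coordinates, good to about 4 mm: the middle of the surface that is visible of it).
- viewer.masks_of(name, camera): "region" (384x512 bool, what is visible of it).
- viewer.mark_of(name, camera): "position" ([x, y, z] in m, in world coordinates, good to about 4 mm: a listed point, or the origin of a listed thing).
The state is a dict: "t": time; "joints": joint angles; "dq": joint speeds; "effort": joint torques, N m; "eef_pos": TCP position; "orientation": TCP orientation; "wrist_force": force on the tool from outside, world axes, zero at the start; "wrist_torque": the same for the moment, N m; "opening": finger opening in m.
Only numpy, scipy, OpenCV 4.12 (cv2) and the standard library are available. Lean on these libraries where they do the work, as an engineer would, in place of code of your own. Each camera call takes 0.05 s, during which the arm holds its last target.

## Working session

There is one attempt and no reset: what is moved stays moved. The work goes in short steps, Python scripts to look and compute and a tool call to move; the robot and the scene stay as the last step left them, time stands still between calls to the robot, and variables do not carry over. Pictures are saved under pics/ and viewed, and the job is handed in when it is done.

Besides the shell and the picture viewer there is one more tool, called after ">>>" as name(argument=value, ...), one argument or row to a line, values as JSON. jog_arm: Moves the arm, as the interface text tells. Its arguments: {"type":"object","properties":{"slide":{"type":"array"},"yaw":{"type":"array"},"fingers":{"type":"number"}},"required":["slide","yaw"]}

```bash
mkdir -p pics; cat > h.py <<'E'
import numpy as np, cv2
from plant import status, viewer, bot
def snap(cam,fn):
    im=viewer.capture(cam); cv2.imwrite('pics/'+fn,im[:,:,::-1]); return im
def st():
    o=status.get_obs()
    R=np.array(o['orientation'])
    print('t',round(o['t'],2),'p',np.round(o['eef_pos'],4),'yaw(y axis)',round(np.degrees(np.arctan2(R[1,1],R[0,1])),2),'F',np.round(o['wrist_force'],2),'T',np.round(o['wrist_torque'],3),'open',round(o['opening'],4),'j6',np.round(o['joints'],1))
    return o
def proj(cam,P):
    c=viewer.get_calibration(cam);E=np.array(c['extrinsics']);K=np.array(c['camera_matrix'])
    p=np.linalg.inv(E)@np.r_[P,1]; q=K@np.array([p[0],-p[1],-p[2]]); return q[:2]/q[2]
def ray(cam,uv):
    c=viewer.get_calibration(cam);E=np.array(c['extrinsics']);K=np.array(c['camera_matrix'])
    d=np.linalg.inv(K)@np.array([uv[0],uv[1],1.]); d=np.array([d[0],-d[1],-d[2]])
    return E[:3,3],E[:3,:3]@d
def atz(cam,uv,z):
    o,d=ray(cam,uv); return o+d*(z-o[2])/d[2]
E
python3 - <<'E'
from h import *
st()
for c in ['scene','top','wrist']:
    snap(c,c+'0.png')
    for n in ['press','wheel_center','lip','flask','flask_grip','bowl','jar','spatula'] if c!='wrist' else []:
        r=viewer.mark_of(n,c)
        print(c,n,[(np.round(x['position'],3),round(x['confidence'],2),np.round(proj(c,x['position']))) for x in r[:3]])
st()
E
```

```text
t 0.0 p [0.2811 0.5577 0.2305] yaw(y axis) 63.26 F [-0.4  -0.09 -0.15] T [ 0.002  0.006 -0.026] open 0.0854 j6 [63.1 20.3 93.6 -0.  66.2 -0.1]
scene press [(array([0.636, 0.082, 0.002]), 0.81, array([288., 210.]))]
scene wheel_center [(array([0.631, 0.087, 0.19 ]), 0.8, array([297., 166.]))]
scene lip [(array([0.484, 0.097, 0.011]), 0.82, array([276., 160.])), (array([ 0.626, -0.092, -0.002]), 0.48, array([221., 223.]))]
scene flask [(array([0.635, 0.087, 0.015]), 0.6, array([290., 206.])), (array([ 0.834, -0.108, -0.004]), 0.6, array([235., 303.]))]
scene flask_grip [(array([0.525, 0.094, 0.041]), 0.84, array([280., 166.])), (array([ 0.764, -0.019,  0.032]), 0.79, array([265., 260.]))]
scene bowl [(array([0.619, 0.254, 0.001]), 0.68, array([347., 190.]))]
scene jar [(array([ 0.625, -0.095, -0.001]), 0.93, array([220., 222.]))]
scene spatula [(array([ 0.473, -0.173, -0.002]), 0.76, array([180., 181.]))]
top press [(array([ 0.632,  0.086, -0.002]), 0.77, array([223., 198.]))]
top wheel_center [(array([0.633, 0.083, 0.194]), 0.79, array([217., 189.]))]
top lip [(array([0.487, 0.097, 0.
[... 204 characters left out ...]
2, array([218., 240.])), (array([0.632, 0.081, 0.011]), 0.61, array([224., 197.]))]
top flask_grip [(array([0.523, 0.093, 0.041]), 0.91, array([217., 239.])), (array([ 0.758, -0.022,  0.035]), 0.77, array([265., 149.])), (array([0.629, 0.085, 0.192]), 0.55, array([216., 190.]))]
top bowl [(array([0.617, 0.25 , 0.003]), 0.69, array([160., 202.])), (array([ 0.631,  0.086, -0.003]), 0.39, array([223., 198.]))]
top jar [(array([ 0.627, -0.091,  0.002]), 0.77, array([289., 201.]))]
top spatula [(array([ 0.474, -0.173,  0.003]), 0.68, array([321., 260.]))]
t 0.95 p [0.2813 0.5582 0.2313] yaw(y axis) 63.26 F [-0.1   0.65 -0.03] T [-0.012 -0.019 -0.065] open 0.0855 j6 [63.1 20.2 93.6 -0.  66.2 -0.1]
```

View pics/scene0.png

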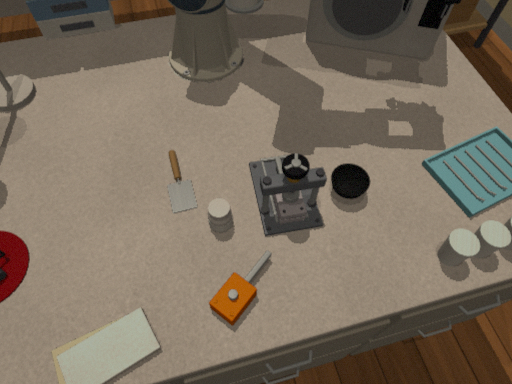

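View pics/top0.png

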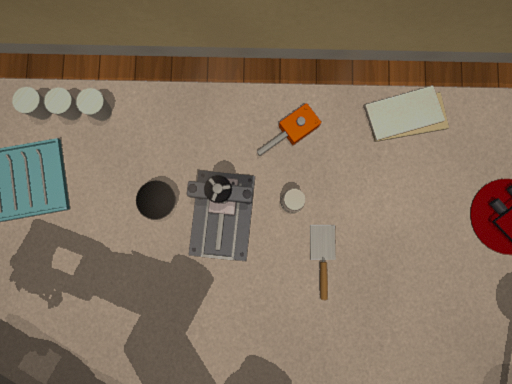

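```bash
python3 -c "
import cv2
a=cv2.imread('pics/top0.png')[90:290,140:360];b=cv2.imread('pics/scene0.png')[110:330,170:390]
cv2.imwrite('pics/crop.png',cv2.hconcat([cv2.resize(a,(400,400),interpolation=2),cv2.resize(b,(400,400),interpolation=2)]))"
```

```text
(no output)
```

View pics/crop.png

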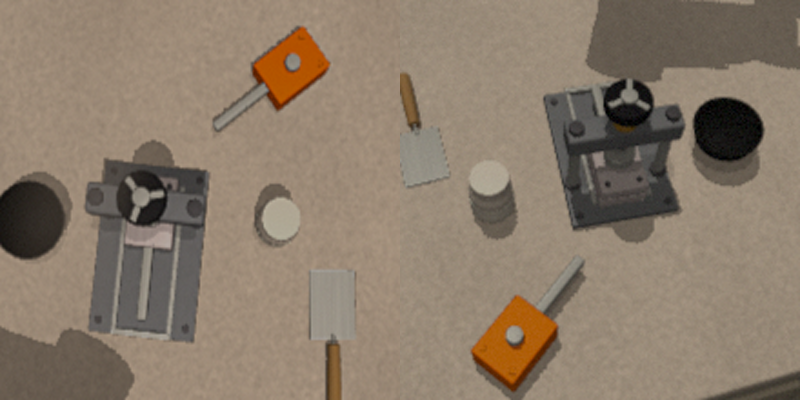

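Candidates for the flask: the aluminium one under the press screw, with its bar at top px (217,239) and scene px (280,166), and an orange look-alike with its block at top px (299,124) and scene px (235,303). The crop shows the pale metal box inside the press, so that is the one I'll use. The bowl is at top (155,200), the jar at (293,200) and the spatula at (322,260). Next I'll move above the press for wrist views.

>>> jog_arm(
  slide=[
    [0,0,0.05],
    [0,0,0.1],
    [0.02,-0.04,0.13],
    [0.04,-0.08,0.13],
    [0.06,-0.12,0.13],
  ],
  yaw=[0,-0.1,-0.24,-0.38,-0.52],
)

```text
t: 1.45
eef_pos: [0.3419, 0.4372, 0.3628]
orientation: [[-0.547, 0.837, 0.002], [0.837, 0.547, 0.002], [0.001, 0.003, -1.0]]
wrist_force: [0.1, 0.1, 0.6]
opening: 0.0858
```

>>> jog_arm(
  slide=[
    [0.02,-0.04,0],
    [0.04,-0.08,0],
    [0.06,-0.12,0],
    [0.08,-0.16,0],
    [0.1,-0.2,0],
  ],
  yaw=[-0.14,-0.28,-0.42,-0.56,-0.7],
)

```text
t: 1.95
eef_pos: [0.4417, 0.2365, 0.3615]
orientation: [[0.121, 0.993, 0.001], [0.993, -0.121, 0.0], [0.0, 0.001, -1.0]]
wrist_force: [0.9, 0.4, 0.6]
opening: 0.0852
```

>>> jog_arm(
  slide=[
    [0.02,-0.035,0],
    [0.04,-0.07,0],
    [0.06,-0.1,0],
    [0.08,-0.12,0],
    [0.1,-0.138,0],
  ],
  yaw=[-0.14,-0.28,-0.42,-0.56,-0.7],
)

```text
t: 2.45
eef_pos: [0.542, 0.0986, 0.3615]
orientation: [[0.733, 0.68, 0.0], [0.68, -0.733, 0.0], [0.0, 0.0, -1.0]]
wrist_force: [-0.3, 0.2, -0.4]
opening: 0.0857
```

```bash
python3 - <<'E'
from h import *
st(); snap('wrist','w1.png'); E=np.array(viewer.get_calibration('wrist')['extrinsics']);print(E.round(3))
E
```

```text
t 2.45 p [0.542  0.0986 0.3615] yaw(y axis) -47.14 F [-0.29  0.2  -0.4 ] T [ 0.052 -0.03  -0.027] open 0.0857 j6 [10.2  7.8 93.3 -0.  78.9 57.3]
[[ 0.674  0.706  0.219  0.601]
 [-0.739  0.642  0.204  0.15 ]
 [ 0.003 -0.299  0.954  0.504]
 [ 0.     0.     0.     1.   ]]
```

View pics/w1.png

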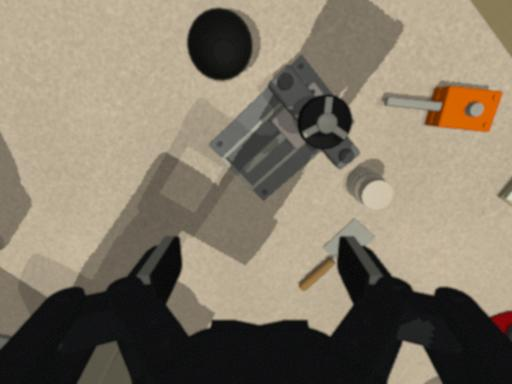

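The wrist view shows the wheel at (326,122), the bar handle around (262,150), the jar at (375,190) and the orange look-alike at (465,107). Now a second wrist place.

```bash
cat > tri.py <<'E'
from h import *
import json,sys
tag=sys.argv[1]
st()
im=snap('wrist',tag+'.png')
c=viewer.get_calibration('wrist')
out={'E':np.array(c['extrinsics']).tolist(),'K':np.array(c['camera_matrix']).tolist()}
for n in ['wheel_center','flask_grip','lip','press','flask']:
    r=viewer.mark_of(n,'wrist'); print(n,[(np.round(x['position'],4),round(x['confidence'],2),np.round(proj('wrist',x['position']))) for x in r[:2]])
for n in ['wheel','flask']:
    r=viewer.masks_of(n,'wrist')
    for x in r[:2]:
        m=x['region'].astype(np.uint8); cs,_=cv2.findContours(m,0,1); k=max(cs,key=cv2.contourArea); print(n,round(x['confidence'],2),m.sum(),cv2.minAreaRect(k), cv2.fitEllipse(k) if len(k)>5 else '')
json.dump(out,open(tag+'.json','w'))
E
python3 tri.py w1
```

```text
t 2.5 p [0.5445 0.0966 0.3612] yaw(y axis) -47.66 F [ 1.07 -1.6  -0.32] T [-0.081 -0.011 -0.011] open 0.0855 j6 [10.   8.  93.2 -0.1 78.8 57.7]
wheel_center [(array([0.6353, 0.085 , 0.198 ]), 0.89, array([327., 122.]))]
flask_grip [(array([ 0.7581, -0.0216,  0.0291]), 0.72, array([400., 106.])), (array([0.5252, 0.0891, 0.0389]), 0.66, array([258., 161.]))]
lip [(array([0.4821, 0.0885, 0.0116]), 0.59, array([243., 175.]))]
press [(array([ 0.6341,  0.0829, -0.0014]), 0.55, array([302., 116.])), (array([0.6345, 0.0854, 0.1977]), 0.18, array([328., 122.]))]
flask [(array([0.6319, 0.0845, 0.0145]), 0.79, array([302., 117.])), (array([ 0.8329, -0.1095, -0.0015]), 0.69, array([455., 109.]))]
wheel 0.57 2422 ((321.0, 121.5), (55.0, 54.0), 90.0) ((320.9265441894531, 121.30644989013672), (52.62966537475586, 56.85741424560547), 42.51734924316406)
flask 0.77 3214 ((440.2676086425781, 104.52058410644531), (115.19813537597656, 42.719947814941406), 4.39870548248291) ((454.31744384765625, 105.55278778076172), (42.72820281982422, 115.5159683227539), 92.98943328857422)
flask 0.65 1060 ((263.7569274902344, 139.3553924560547), (42.55720138549805, 63.973087310791016), 64.44003295898438) ((271.5872497558594, 141.7788543701172), (42.381282806396484, 64.13542175292969), 37.87648391723633)
```

>>> jog_arm(
  slide=[
    [0.01,-0.02,0],
    [0.02,-0.04,0],
    [0.03,-0.06,0],
    [0.03,-0.08,0],
    [0.03,-0.08,0],
  ],
  yaw=[-0.14,-0.28,-0.4,-0.4,-0.4],
)

```text
t: 3.4
eef_pos: [0.5712, 0.0189, 0.3613]
orientation: [[0.938, 0.347, -0.0], [0.347, -0.938, -0.001], [-0.0, 0.001, -1.0]]
wrist_force: [-0.5, 0.7, 1.3]
opening: 0.0855
```

```bash
python3 tri.py w2
```

```text
t 3.4 p [0.5712 0.0189 0.3613] yaw(y axis) -69.7 F [-0.49  0.7   1.26] T [-0.01  -0.006  0.059] open 0.0855 j6 [ 1.8  9.8 91.  -0.  79.2 71.5]
wheel_center [(array([0.6346, 0.0828, 0.194 ]), 0.65, array([227., 100.])), (array([ 0.6288, -0.0946,  0.0037]), 0.24, array([329., 139.]))]
flask_grip [(array([ 0.7582, -0.0203,  0.0284]), 0.69, array([325.,  49.])), (array([0.5245, 0.0945, 0.0384]), 0.64, array([212., 160.]))]
lip [(array([0.4832, 0.0893, 0.0113]), 0.83, array([210., 178.]))]
press [(array([ 6.332e-01,  8.480e-02, -6.000e-04]), 0.77, array([239., 102.]))]
flask [(array([ 0.8312, -0.1085, -0.0021]), 0.85, array([387.,  28.]))]
wheel 0.97 2452 ((223.00001525878906, 98.49999237060547), (55.86143493652344, 54.44721603393555), 45.0) ((222.65325927734375, 98.64024353027344), (53.204505920410156, 56.882999420166016), 159.14784240722656)
flask 0.62 3670 ((369.3500061035156, 29.04999542236328), (49.01530838012695, 127.75601959228516), 71.56505584716797) ((381.4911193847656, 26.80813217163086), (46.23307418823242, 121.08908081054688), 73.4778060913086)
flask 0.52 2529 ((223.0, 98.5), (57.0, 54.0), 90.0) ((223.04371643066406, 98.2657241821289), (54.17683792114258, 57.58610534667969), 159.60562133789062)
```

View pics/w2.png

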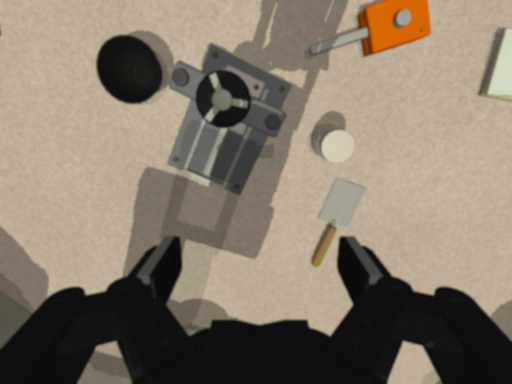

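>>> jog_arm(
  slide=[
    [0.03,0.03,0],
    [0.06,0.06,-0.02],
    [0.0625,0.0655,-0.06],
    [0.0625,0.0655,-0.1],
    [0.0625,0.0655,-0.1],
  ],
  yaw=[0,0,0,0,0],
)

```text
t: 4.3
eef_pos: [0.6305, 0.0859, 0.2555]
orientation: [[0.937, 0.348, -0.01], [0.348, -0.937, -0.001], [-0.01, -0.002, -1.0]]
wrist_force: [-0.6, -0.1, -0.5]
opening: 0.0854
```

>>> jog_arm(
  slide=[
    [0,0,0],
    [0,0,0],
  ],
  yaw=[0,0],
)

```text
t: 4.5
eef_pos: [0.635, 0.0857, 0.264]
orientation: [[0.938, 0.347, 0.003], [0.347, -0.938, 0.0], [0.003, 0.001, -1.0]]
wrist_force: [-0.3, 0.7, 0.3]
opening: 0.0851
```

```bash
python3 tri.py w3
```

```text
t 4.5 p [0.635  0.0857 0.264 ] yaw(y axis) -69.68 F [-0.26  0.67  0.31] T [0.004 0.022 0.003] open 0.0851 j6 [ 7.6 19.9 89.7  0.  70.1 77.2]
wheel_center [(array([0.6344, 0.0845, 0.1983]), 0.67, array([261., 202.])), (array([0.6309, 0.0838, 0.0146]), 0.58, array([260., 162.]))]
flask_grip [(array([0.523 , 0.0906, 0.0391]), 0.9, array([231., 229.])), (array([ 0.7609, -0.0236,  0.0275]), 0.89, array([368., 102.]))]
lip [(array([0.4828, 0.091 , 0.0119]), 0.93, array([225., 243.])), (array([ 0.6205,  0.2525, -0.0014]), 0.54, array([151., 127.]))]
press [(array([ 0.632 ,  0.0821, -0.0043]), 0.85, array([261., 159.]))]
flask [(array([0.6305, 0.084 , 0.0146]), 0.77, array([260., 161.])), (array([ 8.313e-01, -1.101e-01, -7.000e-04]), 0.59, array([439.,  74.]))]
wheel 0.34 4384 ((259.0431213378906, 198.46505737304688), (77.98356628417969, 72.32078552246094), 51.009010314941406) ((260.70501708984375, 198.2125701904297), (70.47724914550781, 79.93865966796875), 1.883882999420166)
flask 0.76 5737 ((424.28466796875, 82.98948669433594), (54.84040069580078, 160.1130828857422), 73.1416015625) ((442.8857727050781, 76.66848754882812), (54.7932243347168, 160.73117065429688), 72.20109558105469)
flask 0.67 2181 ((373.5, 210.49998474121094), (62.22539520263672, 41.01219177246094), 45.0) ((373.6123046875, 210.39764404296875), (41.72801208496094, 65.03340911865234), 128.09059143066406)
```

View pics/w3.png

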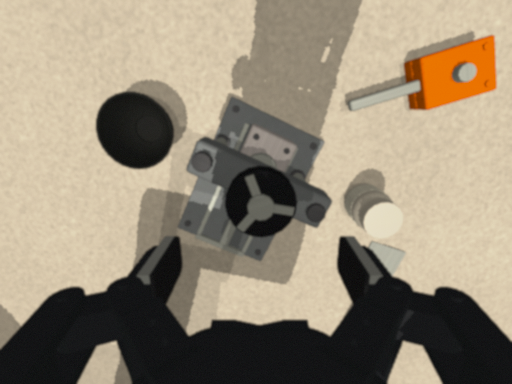

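```bash
python3 -c "
import cv2
a=cv2.imread('pics/w2.png')[60:140,182:262];b=cv2.imread('pics/w3.png')[158:248,217:307]
cv2.imwrite('pics/crop2.png',cv2.hconcat([cv2.resize(a,(400,400),interpolation=2),cv2.resize(b,(400,400),interpolation=2)]))"
```

```text
(no output)
```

View pics/crop2.png

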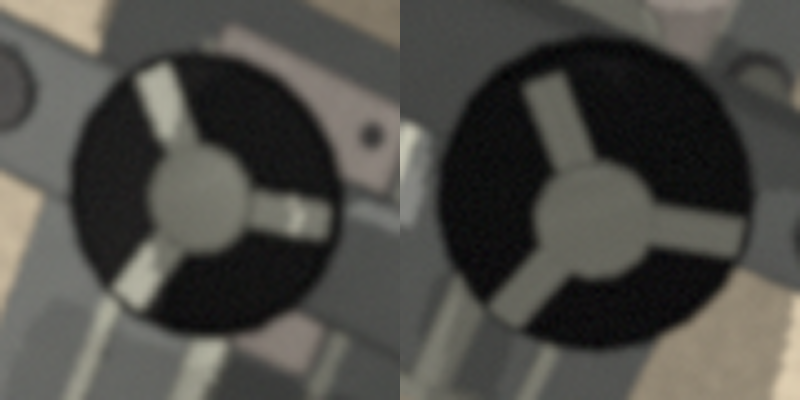

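```bash
cat > t.py <<'E'
from h import *
import json
def tri(obs):
    A=np.zeros((3,3));b=np.zeros(3);L=[]
    for tag,uv in obs:
        if tag in('top','scene'): o,d=ray(tag,uv)
        else:
            c=json.load(open(tag+'.json'));E=np.array(c['E']);d=np.linalg.inv(np.array(c['K']))@[uv[0],uv[1],1];d=E[:3,:3]@[d[0],-d[1],-d[2]];o=E[:3,3]
        d=d/np.linalg.norm(d);M=np.eye(3)-np.outer(d,d);A+=M;b+=M@o;L.append((M,o))
    p=np.linalg.solve(A,b);print(np.round(p,4),[round(1e3*np.linalg.norm(M@(p-o)),1) for M,o in L]);return p
E
python3 - <<'E'
from t import *
H=[('w2',(222,99.2)),('w3',(261.3,207.3))]
tri(H); tri(H+[('top',(217.3,188))])
c=json.load(open('w3.json'))
E
python3 -c "
import cv2
a=cv2.imread('pics/top0.png')[160:220,185:255];b=cv2.imread('pics/scene0.png')[140:200,260:330]
cv2.imwrite('pics/crop3.png',cv2.hconcat([cv2.resize(a,None,fx=5.5,fy=5.5,interpolation=2),cv2.resize(b,None,fx=5.5,fy=5.5,interpolation=2)]))"
```

```text
[0.6342 0.0852 0.2098] [np.float64(0.6), np.float64(0.6)]
[0.6333 0.084  0.206 ] [np.float64(2.2), np.float64(0.2), np.float64(2.4)]
```

View pics/crop3.png

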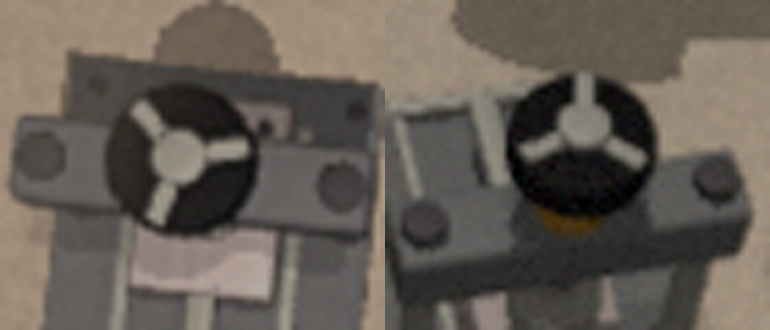

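```bash
python3 - <<'E'
from t import *
H=[('w2',(222,99.2)),('w3',(261.3,207.3))]
tri(H+[('top',(217.7,188.5)),('scene',(296.5,162.4))]); tri([('top',(217.7,188.5)),('scene',(296.5,162.4))])
tri([('w3',(261.3,207.3)),('scene',(296.5,162.4))])
E
```

```text
[0.6328 0.0838 0.2061] [np.float64(2.5), np.float64(0.6), np.float64(3.2), np.float64(0.5)]
[0.6323 0.0824 0.2066] [np.float64(1.7), np.float64(1.7)]
[0.6332 0.0841 0.2068] [np.float64(0.4), np.float64(0.4)]
```

>>> jog_arm(
  slide=[
    [-0.002,-0.001,-0.03],
    [-0.002,-0.001,-0.06],
    [-0.002,-0.001,-0.06],
    [-0.002,-0.001,-0.06],
    [-0.002,-0.001,-0.06],
  ],
  yaw=[0,0,0,0,0],
)

```text
t: 5.4
eef_pos: [0.6328, 0.0848, 0.203]
orientation: [[0.938, 0.347, 0.002], [0.347, -0.938, 0.0], [0.002, 0.001, -1.0]]
wrist_force: [-0.2, 0.0, 0.1]
opening: 0.0851
```

```bash
python3 - <<'E'
from h import *
st(); snap('wrist','w4.png'); snap('scene','s4.png'); st()
a=cv2.imread('pics/s4.png')[80:260,200:400]; cv2.imwrite('pics/s4c.png',cv2.resize(a,None,fx=3,fy=3))
E
```

```text
t 5.4 p [0.6328 0.0848 0.203 ] yaw(y axis) -69.67 F [-0.17  0.    0.06] T [ 0.109 -0.036 -0.01 ] open 0.0851 j6 [ 7.5 22.9 93.5 -0.  63.5 77.2]
t 5.5 p [0.6328 0.0848 0.203 ] yaw(y axis) -69.67 F [0.92 0.11 0.47] T [-0.036 -0.009 -0.015] open 0.0856 j6 [ 7.5 22.8 93.5  0.  63.5 77.2]
```

View pics/w4.png

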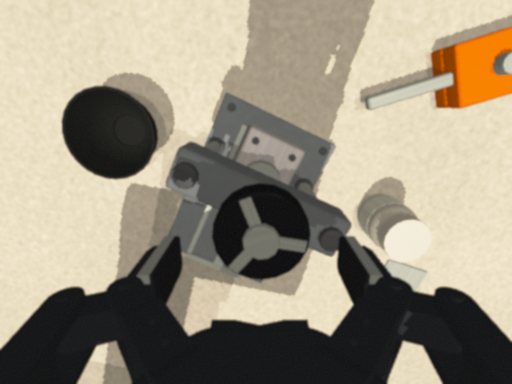

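View pics/s4c.png

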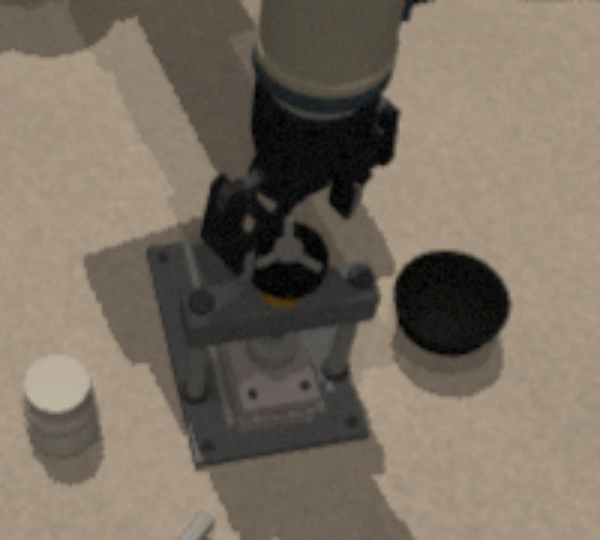

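The wheel hub at (261,238) sits midway between the fingertips, which are at u 180 and 340. Lowering to grip height.

>>> jog_arm(
  slide=[
    [0,0,-0.017],
    [0,0,-0.034],
    [0,0,-0.034],
    [0,0,-0.034],
  ],
  yaw=[0,0,0,0],
)

```text
t: 5.9
eef_pos: [0.6321, 0.0847, 0.1682]
orientation: [[0.938, 0.347, 0.001], [0.347, -0.938, 0.0], [0.001, 0.0, -1.0]]
wrist_force: [0.9, -0.2, -0.2]
opening: 0.0854
```

```bash
python3 - <<'E'
from h import *
st(); snap('wrist','w5.png'); snap('scene','s5.png'); st()
a=cv2.imread('pics/s5.png')[80:260,200:400]; b=cv2.imread('pics/w5.png');cv2.imwrite('pics/s5c.png',cv2.hconcat([cv2.resize(a,(426,384)),b[:,70:440]]))
E
```

```text
t 5.9 p [0.6321 0.0847 0.1682] yaw(y axis) -69.67 F [ 0.94 -0.19 -0.18] T [-0.024  0.034  0.019] open 0.0854 j6 [ 7.5 24.9 95.2  0.  59.9 77.2]
t 6.0 p [0.6326 0.0847 0.1687] yaw(y axis) -69.67 F [ 0.63 -0.15  0.71] T [-0.029  0.023  0.019] open 0.0855 j6 [ 7.5 24.9 95.2 -0.  59.9 77.2]
```

View pics/s5c.png

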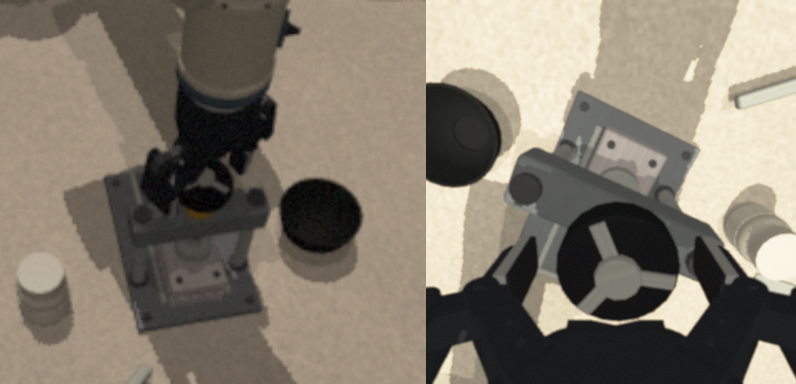

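>>> jog_arm(
  slide=[
    [0,0,0],
    [0,0,0],
    [0,0,0],
  ],
  yaw=[0,0,0],
  fingers=-0.38,
)

```text
t: 6.3
eef_pos: [0.6325, 0.0839, 0.1682]
orientation: [[0.938, 0.348, 0.002], [0.348, -0.938, -0.001], [0.001, 0.002, -1.0]]
wrist_force: [1.2, -4.1, 1.7]
opening: 0.0595
```

```bash
python3 - <<'E'
from h import *
st()
E
```

```text
t 6.3 p [0.6325 0.0839 0.1682] yaw(y axis) -69.66 F [ 1.16 -4.14  1.7 ] T [-0.563 -0.174  0.024] open 0.0595 j6 [ 7.5 24.9 95.2 -0.1 59.8 77.2]
```

>>> jog_arm(
  slide=[
    [0,0,0],
    [0,0,0],
    [0,0,0],
  ],
  yaw=[0,0,0],
  fingers=1,
)

```text
t: 6.6
eef_pos: [0.6325, 0.0839, 0.168]
orientation: [[0.938, 0.347, 0.002], [0.347, -0.938, -0.001], [0.001, 0.001, -1.0]]
wrist_force: [1.4, -5.4, 3.4]
opening: 0.0587
```

```bash
python3 - <<'E'
from h import *
st();snap('wrist','w6.png');st()
E
```

```text
t 6.6 p [0.6325 0.0839 0.168 ] yaw(y axis) -69.67 F [ 1.36 -5.37  3.42] T [-0.746 -0.256 -0.01 ] open 0.0587 j6 [ 7.5 24.9 95.2 -0.1 59.8 77.2]
t 6.65 p [0.6326 0.084  0.1681] yaw(y axis) -69.67 F [ 0.59 -4.96  4.01] T [-0.763 -0.234 -0.019] open 0.0587 j6 [ 7.5 24.9 95.2 -0.1 59.8 77.2]
```

View pics/w6.png

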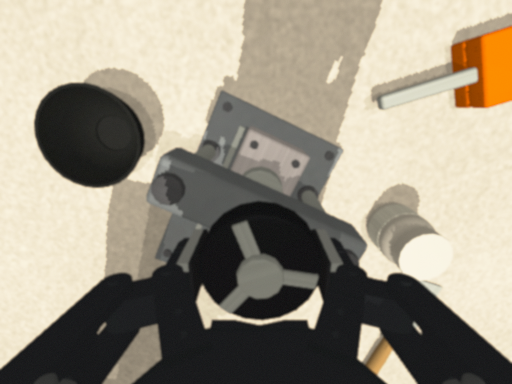

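The wheel is gripped at an opening of 58.7 mm. The readings show about 4 N of downward push and 5 N sideways, so I'll relieve both and start turning with a matching rise.

>>> jog_arm(
  slide=[
    [0,-0.0008,0.0009],
    [0,-0.0008,0.0009],
    [0,-0.0008,0.0013],
    [0,-0.0008,0.0017],
    [0,-0.0008,0.0017],
  ],
  yaw=[0,0,0.1,0.2,0.2],
)

```text
t: 7.15
eef_pos: [0.6325, 0.0837, 0.1693]
orientation: [[0.849, 0.528, 0.001], [0.528, -0.849, -0.0], [0.001, 0.001, -1.0]]
wrist_force: [3.8, -4.0, 1.3]
opening: 0.0587
```

```bash
python3 - <<'E'
from h import *
st()
E
```

```text
t 7.15 p [0.6325 0.0837 0.1693] yaw(y axis) -58.15 F [ 3.8  -3.98  1.31] T [-0.527 -0.604 -0.217] open 0.0587 j6 [ 7.4 24.8 95.1 -0.  59.9 65.6]
```

>>> jog_arm(
  slide=[
    [0.0005,-0.0005,0.0008],
    [0.0005,-0.0005,0.0012],
    [0.0005,-0.0005,0.0016],
    [0.0005,-0.0005,0.002],
    [0.0005,-0.0005,0.002],
  ],
  yaw=[0.12,0.24,0.36,0.45,0.45],
)

```text
t: 7.65
eef_pos: [0.6327, 0.0834, 0.1711]
orientation: [[0.538, 0.843, 0.001], [0.843, -0.538, 0.0], [0.001, 0.001, -1.0]]
wrist_force: [3.8, -3.6, 1.4]
opening: 0.0587
```

```bash
python3 - <<'E'
from h import *
st()
E
```

```text
t 7.65 p [0.6327 0.0834 0.1711] yaw(y axis) -32.51 F [ 3.77 -3.65  1.44] T [-0.352 -0.604 -0.197] open 0.0587 j6 [ 7.4 24.7 95.   0.  60.2 39.9]
```

```bash
python3 - <<'E'
from h import *
st()
E
```

```text
t 7.65 p [0.6327 0.0834 0.1711] yaw(y axis) -32.51 F [ 3.77 -3.65  1.44] T [-0.352 -0.604 -0.197] open 0.0587 j6 [ 7.4 24.7 95.   0.  60.2 39.9]
```

>>> jog_arm(
  slide=[
    [0.0005,-0.0005,0.0007],
    [0.0005,-0.0005,0.0012],
    [0.0005,-0.0005,0.0016],
    [0.0005,-0.0005,0.0021],
    [0.0005,-0.0005,0.0021],
  ],
  yaw=[0.12,0.24,0.36,0.48,0.48],
)

```text
t: 8.15
eef_pos: [0.633, 0.0832, 0.1731]
orientation: [[0.088, 0.996, 0.001], [0.996, -0.088, 0.001], [0.001, 0.001, -1.0]]
wrist_force: [4.0, -0.8, 0.7]
opening: 0.0583
```

```bash
python3 - <<'E'
from h import *
st()
E
```

```text
t 8.15 p [0.633  0.0832 0.1731] yaw(y axis) -5.07 F [ 4.02 -0.81  0.73] T [-0.11  -0.593 -0.179] open 0.0583 j6 [ 7.3 24.7 94.9  0.  60.4 12.4]
```

Turned 1.13 rad so far. Moment is steady at friction level.

>>> jog_arm(
  slide=[
    [0.0005,0,0.0007],
    [0.0005,0,0.0011],
    [0.0005,0,0.0016],
    [0.0005,0,0.002],
    [0.0005,0,0.002],
  ],
  yaw=[0.12,0.24,0.36,0.48,0.48],
)

```text
t: 8.65
eef_pos: [0.6334, 0.0832, 0.1751]
orientation: [[-0.38, 0.925, 0.0], [0.925, 0.38, 0.001], [0.0, 0.001, -1.0]]
wrist_force: [2.9, -0.1, 0.3]
opening: 0.0591
```

```bash
python3 - <<'E'
from h import *
st()
E
```

```text
t 8.65 p [0.6334 0.0832 0.1751] yaw(y axis) 22.34 F [ 2.94 -0.11  0.25] T [ 0.054 -0.673 -0.231] open 0.0591 j6 [  7.3  24.6  94.7   0.   60.7 -15. ]
```

>>> jog_arm(
  slide=[
    [0.0003,0,0.0004],
    [0.0003,0,0.0008],
    [0.0003,0,0.0011],
    [0.0003,0,0.0011],
  ],
  yaw=[0.1,0.2,0.3,0.3],
)

```text
t: 9.05
eef_pos: [0.6336, 0.0833, 0.1761]
orientation: [[-0.635, 0.772, 0.0], [0.772, 0.635, 0.001], [0.0, 0.001, -1.0]]
wrist_force: [3.7, 1.0, 1.0]
opening: 0.0585
```

```bash
python3 - <<'E'
from h import *
st()
E
```

```text
t 9.05 p [0.6336 0.0833 0.1761] yaw(y axis) 39.45 F [3.73 0.97 0.98] T [ 0.175 -0.61  -0.215] open 0.0585 j6 [  7.3  24.5  94.6   0.   60.8 -32.1]
```

>>> jog_arm(
  slide=[
    [0,0,0.0002],
    [0,0,0.0002],
  ],
  yaw=[0.05,0.05],
)

```text
t: 9.25
eef_pos: [0.6336, 0.0832, 0.1763]
orientation: [[-0.673, 0.74, 0.0], [0.74, 0.673, 0.001], [0.0, 0.0, -1.0]]
wrist_force: [4.4, 2.8, 0.4]
opening: 0.0584
```

```bash
python3 - <<'E'
from h import *
st()
E
```

```text
t 9.25 p [0.6336 0.0832 0.1763] yaw(y axis) 42.27 F [4.4  2.81 0.42] T [ 0.283 -0.604 -0.273] open 0.0584 j6 [  7.3  24.5  94.6   0.   60.8 -35. ]
```

>>> jog_arm(
  slide=[
    [0.0003,0.0002,0.0003],
    [0.0003,0.0002,0.0003],
  ],
  yaw=[0.06,0.06],
)

```text
t: 9.45
eef_pos: [0.6337, 0.0833, 0.1766]
orientation: [[-0.717, 0.697, -0.0], [0.697, 0.717, 0.0], [0.0, -0.0, -1.0]]
wrist_force: [3.2, 1.4, 0.2]
opening: 0.0587
```

```bash
python3 - <<'E'
from h import *
st()
E
```

```text
t 9.45 p [0.6337 0.0833 0.1766] yaw(y axis) 45.8 F [3.17 1.37 0.23] T [ 0.28  -0.483 -0.219] open 0.0587 j6 [  7.3  24.5  94.6   0.   60.9 -38.5]
```

>>> jog_arm(
  slide=[
    [0.0003,0.0002,0.0003],
    [0.0003,0.0002,0.0003],
  ],
  yaw=[0.07,0.07],
)

```text
t: 9.65
eef_pos: [0.6338, 0.0833, 0.1768]
orientation: [[-0.765, 0.645, -0.001], [0.645, 0.765, 0.0], [0.001, -0.0, -1.0]]
wrist_force: [2.7, 1.3, -0.1]
opening: 0.0586
```

```bash
python3 - <<'E'
from h import *
st()
E
```

```text
t 9.65 p [0.6338 0.0833 0.1768] yaw(y axis) 49.86 F [ 2.67  1.3  -0.09] T [ 0.231 -0.346 -0.229] open 0.0586 j6 [  7.3  24.5  94.5   0.   61.  -42.5]
```

```bash
cat > s.py <<'E'
from h import *
o=status.get_obs();R=np.array(o['orientation']);y=np.degrees(np.arctan2(R[1,1],R[0,1]))
print('t',round(o['t'],2),'z',round(o['eef_pos'][2],4),'turned',round(np.radians(y+69.67),3),'F',np.round(o['wrist_force'],1),'Tz',round(o['wrist_torque'][2],3))
E
python3 s.py
```

```text
t 9.65 z 0.1768 turned 2.086 F [ 2.7  1.3 -0.1] Tz -0.229
```

>>> jog_arm(
  slide=[
    [0.0002,0.0001,0.0003],
    [0.0002,0.0001,0.0003],
  ],
  yaw=[0.07,0.07],
)

```text
t: 9.85
eef_pos: [0.6339, 0.0834, 0.1771]
orientation: [[-0.808, 0.589, -0.001], [0.589, 0.808, 0.0], [0.001, -0.001, -1.0]]
wrist_force: [0.9, 1.5, -0.0]
opening: 0.0584
```

```bash
python3 s.py
```

```text
t 9.85 z 0.1771 turned 2.156 F [ 0.9  1.5 -0. ] Tz -0.274
```

>>> jog_arm(
  slide=[
    [0,0,0.0003],
    [0,0,0.0003],
  ],
  yaw=[0.07,0.07],
)

```text
t: 10.05
eef_pos: [0.6339, 0.0834, 0.1774]
orientation: [[-0.847, 0.531, -0.001], [0.531, 0.847, 0.0], [0.001, -0.0, -1.0]]
wrist_force: [0.9, 1.9, 1.4]
opening: 0.0586
```

```bash
python3 s.py
```

```text
t 10.05 z 0.1774 turned 2.227 F [0.9 1.9 1.4] Tz -0.196
```

>>> jog_arm(
  slide=[
    [0,0,0.0003],
    [0,0,0.0003],
  ],
  yaw=[0.07,0.07],
)

```text
t: 10.25
eef_pos: [0.634, 0.0834, 0.1777]
orientation: [[-0.882, 0.471, -0.001], [0.471, 0.882, 0.0], [0.001, -0.0, -1.0]]
wrist_force: [0.7, 2.1, 0.3]
opening: 0.0585
```

```bash
python3 s.py
```

```text
t 10.25 z 0.1777 turned 2.296 F [0.7 2.1 0.3] Tz -0.436
```

The moment rose to 0.44 N m. I'll confirm with a small step.

>>> jog_arm(
  slide=[
    [0,0,0.0],
    [0,0,0.0],
  ],
  yaw=[0.02,0.02],
)

```text
t: 10.45
eef_pos: [0.634, 0.0834, 0.1777]
orientation: [[-0.892, 0.452, -0.001], [0.452, 0.892, 0.0], [0.001, -0.0, -1.0]]
wrist_force: [-0.0, 2.4, -0.7]
opening: 0.0586
```

```bash
python3 s.py
```

```text
t 10.45 z 0.1777 turned 2.318 F [-0.   2.4 -0.7] Tz -0.592
```

The moment is climbing at hub stiffness, to 0.59 N m, so the screw is at its top stop. I'll hold, relax the hub twist, then release.

>>> jog_arm(
  slide=[
    [0,0,0],
    [0,0,0],
    [0,0,0],
    [0,0,0],
    [0,0,0],
  ],
  yaw=[0,0,-0.04,-0.08,-0.08],
)

```text
t: 10.95
eef_pos: [0.6341, 0.0833, 0.1777]
orientation: [[-0.854, 0.521, -0.001], [0.521, 0.854, -0.0], [0.0, -0.001, -1.0]]
wrist_force: [-1.0, 3.9, -0.6]
opening: 0.0583
```

```bash
python3 s.py
```

```text
t 10.95 z 0.1777 turned 2.239 F [-1.   3.9 -0.6] Tz -0.15
```

>>> jog_arm(
  slide=[
    [0,0,0],
    [0,0,0],
    [0,0,0],
    [0,0,0],
  ],
  yaw=[0,0,0,0],
  fingers=-1,
)

```text
t: 11.35
eef_pos: [0.6345, 0.0832, 0.1779]
orientation: [[-0.854, 0.52, 0.0], [0.52, 0.854, -0.0], [-0.0, -0.0, -1.0]]
wrist_force: [-1.0, -0.8, -0.3]
opening: 0.0856
```

>>> jog_arm(
  slide=[
    [0,0,0.03],
    [0,0,0.07],
    [0,0,0.11],
    [-0.03,0,0.13],
    [-0.06,0,0.13],
  ],
  yaw=[0,0,0,0.14,0.28],
)

```text
t: 11.85
eef_pos: [0.5757, 0.0834, 0.3114]
orientation: [[-0.966, 0.258, 0.006], [0.258, 0.966, 0.001], [-0.006, 0.002, -1.0]]
wrist_force: [0.7, -0.2, -0.4]
opening: 0.0854
```

```bash
python3 s.py;python3 - <<'E'
from h import *
snap('scene','s7.png')
a=cv2.imread('pics/s7.png')[80:260,200:400]; b=cv2.imread('pics/s4.png')[80:260,200:400];cv2.imwrite('pics/s7c.png',cv2.hconcat([cv2.resize(a,(400,360)),cv2.resize(b,(400,360))]))
E
```

```text
t 11.85 z 0.3114 turned 2.525 F [ 0.7 -0.2 -0.4] Tz 0.044
```

View pics/s7c.png

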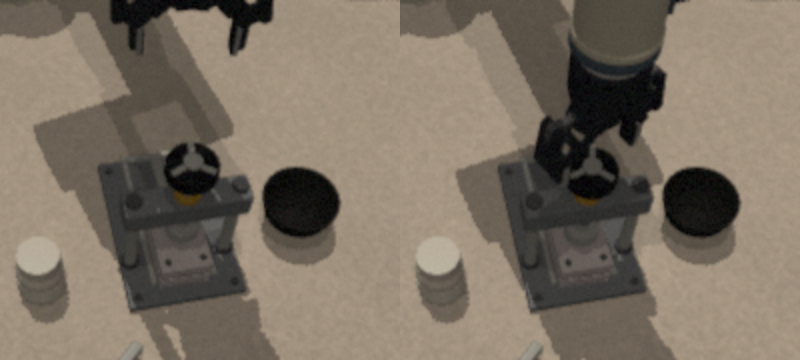

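The screw is visibly higher: the wheel is at (192,168) against (592,175) before. The bystanders haven't moved. Next I'll go above the handle and measure it.

>>> jog_arm(
  slide=[
    [-0.03,0.005,0],
    [-0.053,0.01,-0.03],
    [-0.053,0.01,-0.06],
    [-0.053,0.01,-0.08],
    [-0.053,0.01,-0.08],
  ],
  yaw=[0.12,0.18,0.18,0.18,0.18],
)

```text
t: 12.4
eef_pos: [0.5195, 0.093, 0.2254]
orientation: [[-0.996, 0.087, -0.005], [0.087, 0.996, -0.001], [0.005, -0.001, -1.0]]
wrist_force: [0.5, -0.2, 0.8]
opening: 0.0852
```

>>> jog_arm(
  slide=[
    [0,0,0],
    [0,0,0],
  ],
  yaw=[0,0],
)

```text
t: 12.6
eef_pos: [0.5223, 0.0934, 0.2291]
orientation: [[-0.996, 0.087, 0.002], [0.087, 0.996, 0.0], [-0.002, 0.0, -1.0]]
wrist_force: [0.3, 1.6, -0.5]
opening: 0.0855
```

```bash
python3 tri.py w8
```

```text
t 12.6 p [0.5223 0.0934 0.2291] yaw(y axis) 85.01 F [ 0.29  1.55 -0.5 ] T [-0.001  0.006 -0.043] open 0.0855 j6 [ 10.   11.9 105.3  -0.   62.7 -75. ]
wheel_center []
flask_grip [(array([ 0.7602, -0.0227,  0.028 ]), 0.91, array([198., 317.])), (array([0.5263, 0.0904, 0.0383]), 0.81, array([256., 170.]))]
lip [(array([0.4847, 0.0877, 0.0108]), 0.73, array([252., 135.]))]
press [(array([ 0.6342,  0.0836, -0.0036]), 0.83, array([258., 232.]))]
flask [(array([0.6328, 0.0816, 0.012 ]), 0.91, array([257., 236.])), (array([0.62  , 0.2504, 0.001 ]), 0.22, array([368., 216.]))]
wheel 0.77 575 ((260.0, 315.5), (15.0, 50.0), 90.0) ((260.59527587890625, 315.5691833496094), (14.43183708190918, 47.2001953125), 89.78440856933594)
flask 0.83 2835 ((258.4999694824219, 206.99996948242188), (117.99998474121094, 50.99999237060547), 90.0) ((258.85382080078125, 225.1414031982422), (48.48652267456055, 124.62004852294922), 179.0224151611328)
flask 0.77 333 ((197.6802978515625, 320.2843933105469), (10.547996520996094, 30.36359405517578), 52.4314079284668) ((196.1566162109375, 321.9117126464844), (10.707418441772461, 31.916093826293945), 57.14833450317383)
```

View pics/w8.png

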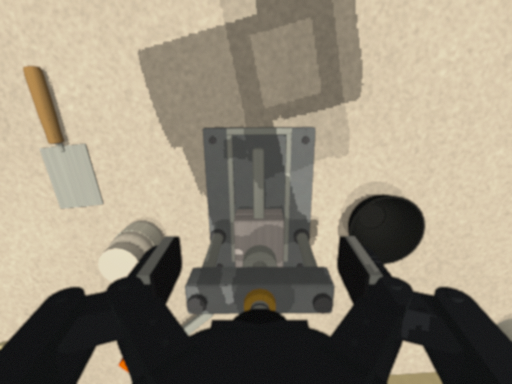

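The handle bar runs from (258,149) to (258,220). The bed's front edge runs from (203,128) to (315,127).

```bash
python3 - <<'E'
from h import *
for uv,z in [((203,128),.012),((315,127),.012),((258.5,149),.048),((258.5,218),.048),((228,135),.018),((227,185),.018),((290,135),.018),((291,185),.018)]: print(uv,np.round(atz('wrist',uv,z),4))
im=cv2.imread('pics/w8.png')[110:260,180:340]; cv2.imwrite('pics/w8c.png',cv2.resize(im,(640,600),interpolation=2))
E
```

```text
(203, 128) [0.4694 0.025  0.012 ]
(315, 127) [0.4808 0.1716 0.012 ]
(258.5, 149) [0.4974 0.0959 0.048 ]
(258.5, 218) [0.5878 0.088  0.048 ]
(228, 135) [0.4806 0.0574 0.018 ]
(227, 185) [0.548  0.0478 0.018 ]
(290, 135) [0.4876 0.1378 0.018 ]
(291, 185) [0.5556 0.1356 0.018 ]
```

View pics/w8c.png

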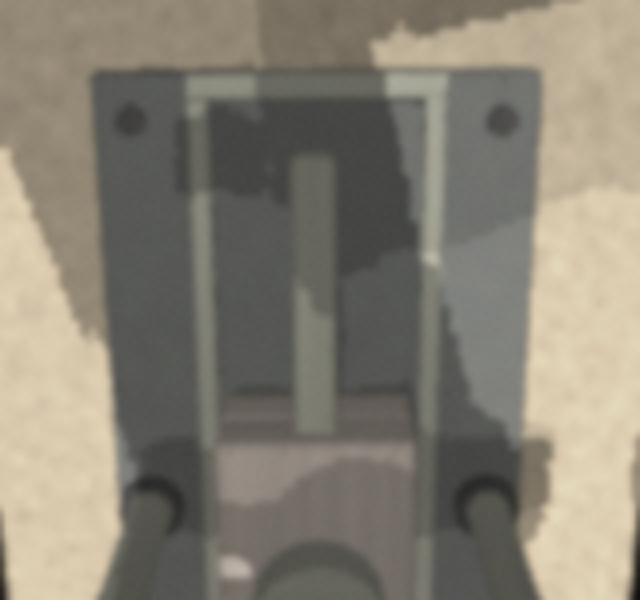

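```bash
python3 - <<'E'
from t import *
tri([('w8',(258.5,149)),('top',(218.3,249))])
E
```

```text
[0.4999 0.0928 0.0317] [np.float64(3.3), np.float64(3.3)]
```

>>> jog_arm(
  slide=[
    [0,0,-0.04],
    [0,0,-0.08],
    [0,0,-0.11],
    [0,0,-0.13],
    [0,0,-0.13],
  ],
  yaw=[0,0,0,0,0],
)

```text
t: 13.5
eef_pos: [0.5194, 0.093, 0.0954]
orientation: [[-0.996, 0.087, -0.005], [0.087, 0.996, -0.001], [0.005, -0.001, -1.0]]
wrist_force: [0.9, -0.2, 0.7]
opening: 0.0853
```

```bash
python3 tri.py w9
```

```text
t 13.5 p [0.5194 0.093  0.0954] yaw(y axis) 85.03 F [ 0.93 -0.16  0.68] T [0.    0.026 0.047] open 0.0853 j6 [ 10.   21.9 111.7  -0.   46.7 -75. ]
wheel_center []
flask_grip [(array([0.5239, 0.0911, 0.0359]), 0.71, array([255., 204.]))]
lip [(array([0.4816, 0.0893, 0.0142]), 0.94, array([249., 148.]))]
press []
flask [(array([0.6329, 0.0847, 0.0136]), 0.85, array([259., 295.]))]
flask 0.67 5883 ((259.5, 251.0), (144.0, 79.0), 90.0) ((259.08978271484375, 270.52294921875), (76.00809478759766, 149.27664184570312), 179.40013122558594)
```

View pics/w9.png

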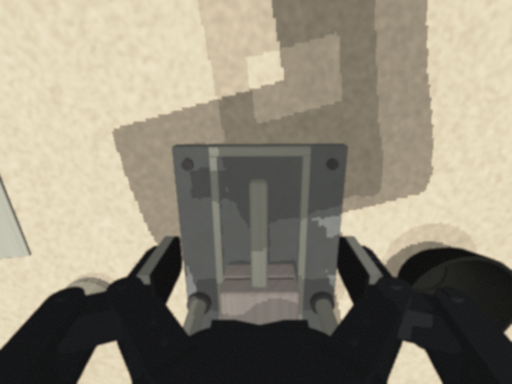

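```bash
python3 - <<'E'
from t import *
st()
tri([('w8',(258.5,149)),('w9',(259,181))])
tri([('w8',(258.5,149)),('w9',(259,181)),('top',(218.3,249))])
E
```

```text
t 13.9 p [0.522  0.0935 0.0989] yaw(y axis) 85.03 F [-0.72 -0.28  0.66] T [-0.003  0.008  0.017] open 0.0856 j6 [ 10.   21.6 111.6   0.   46.8 -75. ]
[0.4982 0.0962 0.0516] [np.float64(0.1), np.float64(0.1)]
[0.5002 0.0937 0.0393] [np.float64(2.2), np.float64(2.7), np.float64(4.7)]
```

Measured bar top is about 0.05, matching the 0.048 in the text, and the bar is centred between the fingers (u 259 against 260). Descending.

>>> jog_arm(
  slide=[
    [0,0,-0.03],
    [0,0,-0.055],
    [0,0,-0.068],
    [0,0,-0.072],
    [0,0,-0.072],
  ],
  yaw=[0,0,0,0,0],
)

```text
t: 14.4
eef_pos: [0.5214, 0.0933, 0.0259]
orientation: [[-0.996, 0.087, -0.0], [0.087, 0.996, -0.0], [0.0, -0.0, -1.0]]
wrist_force: [0.8, 0.4, -0.2]
opening: 0.0851
```

>>> jog_arm(
  slide=[
    [0,0,0],
    [0,0,0],
    [0,0,0],
  ],
  yaw=[0,0,0],
  fingers=0.5,
)

```text
t: 14.7
eef_pos: [0.5219, 0.0935, 0.0266]
orientation: [[-0.996, 0.087, 0.001], [0.087, 0.996, 0.0], [-0.001, 0.0, -1.0]]
wrist_force: [0.0, -0.1, -0.3]
opening: 0.0442
```

```bash
python3 - <<'E'
from h import *
st(); snap('wrist','w10.png')
E
```

```text
t 14.7 p [0.5219 0.0935 0.0266] yaw(y axis) 85.03 F [ 0.   -0.12 -0.35] T [-0.025 -0.067  0.027] open 0.0442 j6 [ 10.   28.4 113.4  -0.   38.1 -75. ]
```

View pics/w10.png

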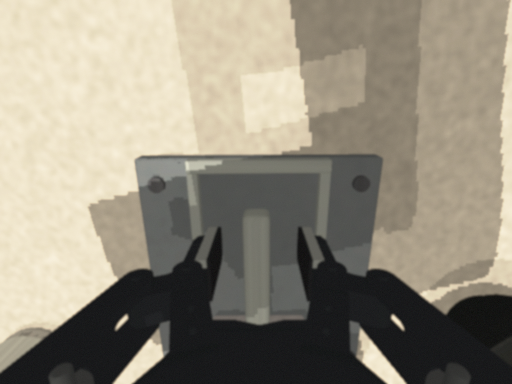

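>>> jog_arm(
  slide=[
    [0,-0.0008,0],
    [0,-0.0008,0],
    [0,-0.0008,0],
    [0,-0.0008,0],
    [0,-0.0008,0],
  ],
  yaw=[0,0,0,0,0],
  fingers=1,
)

```text
t: 15.25
eef_pos: [0.5215, 0.0925, 0.0262]
orientation: [[-0.996, 0.087, 0.0], [0.087, 0.996, -0.0], [-0.0, -0.0, -1.0]]
wrist_force: [-2.7, 0.4, 5.6]
opening: 0.013
```

```bash
python3 - <<'E'
from h import *
st()
E
```

```text
t 15.25 p [0.5215 0.0925 0.0262] yaw(y axis) 85.04 F [-2.66  0.37  5.57] T [-0.113  0.119  0.111] open 0.013 j6 [  9.9  28.4 113.4  -0.   38.1 -75.1]
```

Gripped at 13 mm opening. Pulling slowly along the bed in the direction (-0.9965, 0.084).

>>> jog_arm(
  slide=[
    [-0.002,0.0002,0.0006],
    [-0.005,0.0004,0.0006],
    [-0.009,0.0008,0.0006],
    [-0.014,0.0012,0.0006],
    [-0.02,0.0017,0.0006],
  ],
  yaw=[0,0,0,0,0],
)

```text
t: 15.75
eef_pos: [0.501, 0.0943, 0.0264]
orientation: [[-0.996, 0.087, 0.0], [0.087, 0.996, 0.0], [-0.0, 0.0, -1.0]]
wrist_force: [2.7, -0.1, -2.8]
opening: 0.0129
```

```bash
python3 - <<'E'
from h import *
st()
E
```

```text
t 15.75 p [0.501  0.0943 0.0264] yaw(y axis) 85.02 F [ 2.73 -0.07 -2.82] T [-0.076 -0.424  0.04 ] open 0.0129 j6 [ 10.5  27.2 115.9  -0.   36.9 -74.5]
```

>>> jog_arm(
  slide=[
    [-0.006,0.0005,-0.0003],
    [-0.013,0.0011,-0.0003],
    [-0.02,0.0017,-0.0003],
    [-0.027,0.0023,-0.0003],
    [-0.034,0.0028,-0.0003],
  ],
  yaw=[0,0,0,0,0],
)

```text
t: 16.25
eef_pos: [0.467, 0.0972, 0.0263]
orientation: [[-0.996, 0.087, 0.001], [0.087, 0.996, 0.0], [-0.001, 0.0, -1.0]]
wrist_force: [3.6, 0.2, -0.2]
opening: 0.0127
```

```bash
python3 - <<'E'
from h import *
st()
E
```

```text
t 16.25 p [0.467  0.0972 0.0263] yaw(y axis) 85.03 F [ 3.56  0.16 -0.24] T [-0.114 -0.644 -0.027] open 0.0127 j6 [ 11.6  25.2 119.9  -0.   34.9 -73.5]
```

>>> jog_arm(
  slide=[
    [-0.006,0.0005,0],
    [-0.012,0.001,0],
    [-0.018,0.0015,0],
    [-0.024,0.002,0],
    [-0.03,0.0025,0],
  ],
  yaw=[0,0,0,0,0],
)

```text
t: 16.75
eef_pos: [0.4373, 0.0996, 0.0263]
orientation: [[-0.996, 0.087, 0.001], [0.087, 0.996, 0.0], [-0.001, 0.0, -1.0]]
wrist_force: [5.0, -0.0, 1.5]
opening: 0.0126
```

```bash
python3 - <<'E'
from h import *
st(); snap('wrist','w11.png');snap('scene','s11.png')
a=cv2.imread('pics/s11.png')[80:260,200:400]; b=cv2.imread('pics/w11.png');cv2.imwrite('pics/s11c.png',cv2.hconcat([cv2.resize(a,(426,384)),b[:,70:440]]))
E
```

```text
t 16.75 p [0.4373 0.0996 0.0263] yaw(y axis) 85.03 F [ 4.98 -0.01  1.53] T [-0.061 -0.844 -0.01 ] open 0.0126 j6 [ 12.6  23.5 123.3  -0.   33.1 -72.4]
```

View pics/s11c.png

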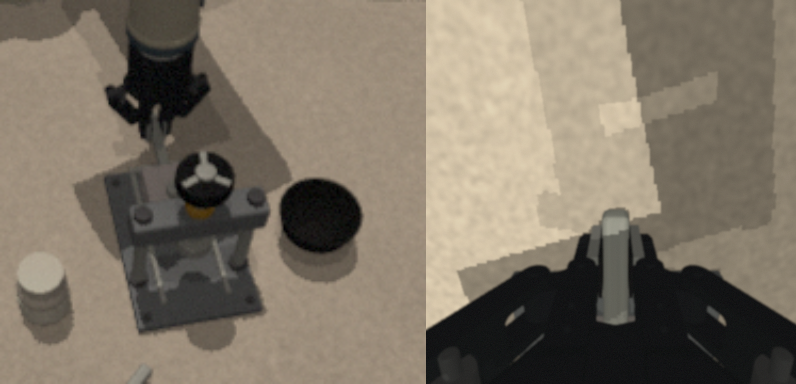

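The flask follows, with no binding. About 20 mm remain, so I'll slow down.

>>> jog_arm(
  slide=[
    [-0.003,0.0002,0],
    [-0.006,0.0005,0],
    [-0.009,0.0007,0],
    [-0.012,0.001,0],
    [-0.014,0.0012,0],
  ],
  yaw=[0,0,0,0,0],
)

```text
t: 17.35
eef_pos: [0.4238, 0.1008, 0.0263]
orientation: [[-0.996, 0.087, 0.001], [0.087, 0.996, 0.0], [-0.001, 0.0, -1.0]]
wrist_force: [6.0, -0.6, 1.8]
opening: 0.0127
```

```bash
python3 - <<'E'
from h import *
st()
E
```

```text
t 17.35 p [0.4238 0.1008 0.0263] yaw(y axis) 85.02 F [ 6.02 -0.62  1.81] T [-0.066 -0.785 -0.038] open 0.0127 j6 [ 13.2  22.8 124.8  -0.   32.3 -71.8]
```

>>> jog_arm(
  slide=[
    [-0.0008,0.0001,0],
    [-0.0016,0.0001,0],
    [-0.0022,0.0002,0],
  ],
  yaw=[0,0,0],
)

```text
t: 17.65
eef_pos: [0.4217, 0.101, 0.0263]
orientation: [[-0.996, 0.087, 0.001], [0.087, 0.996, 0.0], [-0.001, 0.0, -1.0]]
wrist_force: [6.0, -0.9, 1.8]
opening: 0.0129
```

```bash
python3 - <<'E'
from h import *
st()
E
```

```text
t 17.65 p [0.4217 0.101  0.0263] yaw(y axis) 85.02 F [ 6.04 -0.86  1.79] T [-0.141 -0.821 -0.045] open 0.0129 j6 [ 13.3  22.7 125.1  -0.   32.2 -71.7]
```

>>> jog_arm(
  slide=[
    [-0.0007,0.0001,0],
    [-0.0014,0.0001,0],
    [-0.002,0.0002,0],
  ],
  yaw=[0,0,0],
)

```text
t: 17.95
eef_pos: [0.4197, 0.1012, 0.0263]
orientation: [[-0.996, 0.087, 0.001], [0.087, 0.996, 0.0], [-0.001, 0.0, -1.0]]
wrist_force: [5.7, -0.5, 2.1]
opening: 0.0128
```

```bash
python3 - <<'E'
from h import *
st()
E
```

```text
t 17.95 p [0.4197 0.1012 0.0263] yaw(y axis) 85.03 F [ 5.75 -0.52  2.15] T [-0.135 -0.863 -0.037] open 0.0128 j6 [ 13.4  22.6 125.3  -0.   32.1 -71.7]
```

>>> jog_arm(
  slide=[
    [-0.0007,0.0001,0],
    [-0.0014,0.0001,0],
    [-0.002,0.0002,0],
  ],
  yaw=[0,0,0],
)

```text
t: 18.25
eef_pos: [0.4177, 0.1014, 0.0263]
orientation: [[-0.996, 0.087, 0.001], [0.087, 0.996, 0.0], [-0.001, 0.0, -1.0]]
wrist_force: [5.5, -0.4, 0.7]
opening: 0.0127
```

```bash
python3 - <<'E'
from h import *
st()
E
```

```text
t 18.25 p [0.4177 0.1014 0.0263] yaw(y axis) 85.02 F [ 5.54 -0.4   0.74] T [-0.095 -0.866 -0.102] open 0.0127 j6 [ 13.4  22.4 125.5  -0.   32.  -71.6]
```

>>> jog_arm(
  slide=[
    [-0.0007,0.0001,0],
    [-0.0014,0.0001,0],
    [-0.002,0.0002,0],
  ],
  yaw=[0,0,0],
)

```text
t: 18.55
eef_pos: [0.4164, 0.1016, 0.0264]
orientation: [[-0.996, 0.086, 0.002], [0.086, 0.996, 0.0], [-0.002, 0.0, -1.0]]
wrist_force: [9.5, -2.8, -3.1]
opening: 0.0132
```

```bash
python3 - <<'E'
from h import *
st()
E
```

```text
t 18.55 p [0.4164 0.1016 0.0264] yaw(y axis) 85.04 F [ 9.47 -2.78 -3.08] T [-0.632 -1.464 -0.088] open 0.0132 j6 [ 13.5  22.3 125.7  -0.   31.8 -71.5]
```

The force jumped and the motion stalled after 105 mm of travel, so the flask is at the lip. I'll ease off slightly and release.

>>> jog_arm(
  slide=[
    [0.0004,0,-0.0002],
    [0.0007,0,-0.0002],
    [0.0007,0,-0.0002],
  ],
  yaw=[0,0,0],
)

```text
t: 18.85
eef_pos: [0.4163, 0.1015, 0.0261]
orientation: [[-0.996, 0.087, 0.001], [0.087, 0.996, 0.0], [-0.001, 0.0, -1.0]]
wrist_force: [5.4, -1.2, 3.4]
opening: 0.0126
```

>>> jog_arm(
  slide=[
    [0,0,0],
    [0,0,0],
    [0,0,0],
  ],
  yaw=[0,0,0],
  fingers=0.3,
)

```text
t: 19.15
eef_pos: [0.4145, 0.1013, 0.0256]
orientation: [[-0.996, 0.087, -0.002], [0.087, 0.996, -0.0], [0.002, -0.001, -1.0]]
wrist_force: [-0.3, -0.4, 0.2]
opening: 0.0297
```

```bash
python3 - <<'E'
from h import *
st(); snap('wrist','w12.png')
E
```

```text
t 19.15 p [0.4145 0.1013 0.0256] yaw(y axis) 85.02 F [-0.31 -0.38  0.19] T [-0.032  0.018  0.002] open 0.0297 j6 [ 13.5  22.4 125.8   0.   32.  -71.5]
```

View pics/w12.png

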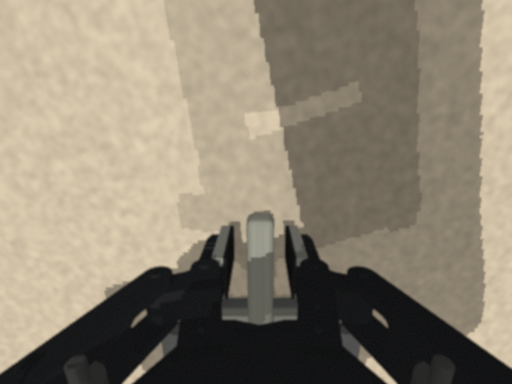

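Released; the bar at u 260 is free between the fingers (228 and 290). Opening fully and rising straight up to check.

>>> jog_arm(
  slide=[
    [0,0,0],
    [0,0,0],
    [0,0,0.03],
    [0,0,0.07],
    [0,0,0.11],
  ],
  yaw=[0,0,0,0,0],
  fingers=0,
)

```text
t: 19.7
eef_pos: [0.4151, 0.1014, 0.1369]
orientation: [[-0.996, 0.087, -0.002], [0.087, 0.996, -0.0], [0.002, -0.001, -1.0]]
wrist_force: [0.6, 0.4, -0.4]
opening: 0.0427
```

>>> jog_arm(
  slide=[
    [-0.01,0,0.05],
    [-0.02,0,0.1],
    [-0.02,0,0.15],
    [-0.02,0,0.15],
    [-0.02,0,0.15],
  ],
  yaw=[0,0,0,0,0],
)

```text
t: 20.2
eef_pos: [0.3963, 0.1017, 0.2871]
orientation: [[-0.996, 0.087, 0.003], [0.087, 0.996, 0.001], [-0.003, 0.001, -1.0]]
wrist_force: [-0.5, -0.2, -0.3]
opening: 0.043
```

```bash
python3 tri.py w13; python3 - <<'E'
from h import *
snap('scene','s13.png');snap('top','t13.png')
for c in ['scene','top']:
    for n in ['wheel_center','flask_grip','bowl','jar','spatula']:
        r=viewer.mark_of(n,c); print(c,n,[(np.round(x['position'],3),round(x['confidence'],2)) for x in r[:2]])
a=cv2.imread('pics/s13.png')[80:260,200:400]; b=cv2.imread('pics/w13.png');cv2.imwrite('pics/s13c.png',cv2.hconcat([cv2.resize(a,(426,384)),b[:,70:440]]))
E
```

```text
t 20.2 p [0.3963 0.1017 0.2871] yaw(y axis) 85.03 F [-0.48 -0.21 -0.3 ] T [-0.002  0.033  0.006] open 0.043 j6 [ 14.2  -3.3 114.2   0.   68.9 -70.9]
wheel_center []
flask_grip [(array([0.4189, 0.1024, 0.0377]), 0.7, array([261., 174.]))]
lip [(array([0.4864, 0.0872, 0.0116]), 0.95, array([255., 210.]))]
press [(array([ 6.332e-01,  8.410e-02, -2.000e-04]), 0.89, array([261., 281.]))]
flask [(array([0.5306, 0.0933, 0.0141]), 0.81, array([261., 234.]))]
flask 0.92 3010 ((260.1022033691406, 211.67771911621094), (113.37293243408203, 42.65021514892578), 88.40885925292969) ((260.6070251464844, 228.0363006591797), (42.081329345703125, 116.4395980834961), 179.77090454101562)
flask 0.45 61 ((162.76473999023438, 271.558837890625), (4.365641117095947, 14.309601783752441), 75.96376037597656) ((162.54296875, 271.734619140625), (4.239909648895264, 15.268497467041016), 75.7354965209961)
scene wheel_center [(array([0.633, 0.086, 0.198]), 0.87)]
scene flask_grip [(array([0.417, 0.101, 0.044]), 0.89), (array([ 0.765, -0.025,  0.033]), 0.88)]
scene bowl [(array([ 0.62 ,  0.254, -0.   ]), 0.73)]
scene jar [(array([ 0.624, -0.092,  0.   ]), 0.8), (array([0.633, 0.084, 0.201]), 0.43)]
scene spatula [(array([ 0.473, -0.176, -0.004]), 0.76), (array([0.419, 0.103, 0.044]), 0.44)]
top wheel_center [(array([0.633, 0.083, 0.203]), 0.7), (array([0.621, 0.252, 0.002]), 0.49)]
top flask_grip [(array([ 0.761, -0.024,  0.035]), 0.94), (array([0.418, 0.101, 0.042]), 0.62)]
top bowl [(array([0.618, 0.25 , 0.003]), 0.96)]
top jar [(array([ 0.626, -0.094, -0.001]), 0.61)]
top spatula [(array([ 0.477, -0.175,  0.002]), 0.81)]
```

View pics/s13c.png

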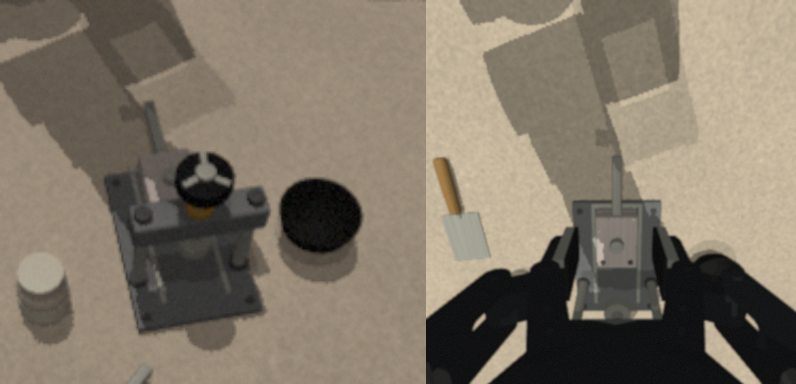

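The picture shows the flask front tight against the lip, square between the strips. The wheel is up at about 0.20 m, the bystanders have not moved, and the arm is clear. Handing in.

```bash
python3 -c "
from h import *
st(); print(bot.sign_off())"
```

```text
t 21.2 p [0.3959 0.1015 0.286 ] yaw(y axis) 85.03 F [ 0.    0.12 -0.33] T [-0.006 -0.003 -0.001] open 0.0428 j6 [ 14.2  -3.2 114.3  -0.   68.9 -70.9]
the job is handed in; nothing more can be done
None
```

The job is done and handed in at t = 21.2 s. The screw is wound up to its top stop, and the flask is drawn out to the front lip and released. No verdict was reported.

- **Screw:** I turned the wheel anticlockwise, letting the hand rise with it. About 2.3 rad in, the moment climbed from roughly 0.2 to 0.59 N m, which marked the stop. I then relaxed the hub twist and let go. The axial force read about 4 N just after gripping and 1.5 N or less once turning.
- **Flask:** I pulled the aluminium flask by its bar about 105 mm at roughly 6 N. I stopped at the lip when the wrist force rose to about 10 N, eased off and released.
- **Last checks:**
  - The flask sits square against the lip. The grip point reads about (0.417, 0.101, 0.042), or about 0.217 m in front of the screw axis.
  - The wheel centre reads 0.198 m from the scene camera and 0.203 m from the top camera. That spread is too coarse to confirm the 0.201 m limit, so the stop rests on the torque.
  - The bowl, jar and spatula are within measurement noise of where they started, and the arm is clear.
- **Disagreement:** The wrist views put the handle bar's top at about 0.052 m, the text gives 0.048 m, and pairing with the top camera gave 0.032 m. I used the text's height.

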